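# Index the decorating wheel to its next hole

## Task

Press the thumb cup of the decorating wheel's indexing plunger straight down until its pin is out of the hole, then, pushing with the fingertip in the cup, turn the wheel counter-clockwise as seen from above to the very next hole and let the plunger spring fully home there, so that the wheel is locked again. Leave the bowl standing in the middle of the wheel, lift nothing, leave the mug, jar and wooden rib where they are, and finish clear of everything.

Things in the scene. Friction and masses are not known exactly. Their poses are not given: they have to be found in the camera images.
- stand: Fixed grey stand of the decorating wheel with a flat round steel dividing plate: 226 mm across, 6 mm thick, top 46 mm above the work surface, 8 round 13 mm holes every 45 degrees on a circle of 95 mm radius about the wheel's axis. Origin on that axis at the work surface, z up; x points from the axis to the hole in which the pin starts.
- axis (a point): Point on the stand's axis at the top of the round aluminium wheel head (160 mm across, top 74 mm above the work surface). The bowl stands centred here.
- next_hole (a point): Centre of the next hole counter-clockwise from the start hole, at the top of the dividing plate, 95 mm from the axis; this is where the pin must end. Fixed to the stand.
- wheel (a joint): Turn of the wheel head about its vertical axis, rad, 0 in the start hole, positive counter-clockwise seen from above; the next hole is at 0.785. Turning freely it resists with about 0.15 N m. Cup, stem and pin are carried on a steel fork that turns with it.
- plunger (a joint): How far the spring plunger is pressed down, m: 0 = fully home (up), 0.014 = bottom stop. The spring pushes back with 4 N at 0, 6 N at 0.008, 7.5 N at 0.014. Pressed more than 0.008 the pin is clear below the plate and the wheel turns. Let up between holes, the pin rides on the plate's underside at about 0.008; when it comes under a hole it snaps in and locks.
- cup (a point): Centre of the floor of the black thumb cup on top of the plunger; moves with plunger and wheel. A round open-topped well, 48 mm wide inside, 58 mm outside, rim 14 mm above this floor, which is 84 mm above the work surface when the plunger is home. It lies 135 mm from the wheel's axis, radially outside the pin. Nothing stands above it.
- pin_tip (a point): Top of the plunger's round-nosed steel pin (10 mm thick), which comes up through a plate hole from below, 95 mm from the axis; 2 mm proud of the plate, 48 mm above the work surface, when home. In a hole it locks the wheel to within about 0.02 rad.
- bowl: Loose small clay bowl, 100 mm across the rim, 50 mm high, 0.25 kg or so, standing in the middle of the wheel head and riding round with it. Origin at the centre of its underside.
- mug: Bystander: loose clay mug with a handle, 84 mm across, 80 mm high, origin at the centre of its underside.
- jar: Bystander: white closed glaze jar, 64 mm across, 85 mm high, origin at the centre of its underside.
- rib: Bystander: wooden rib lying flat, 130 x 22 x 10 mm, long along its x axis, origin at the centre of its underside.
Not all that is in view belongs to the job. Leave any orange or pink look-alike of the bowl alone.

How it is judged:
By the outcome, as a careful person would: the job done as asked, in the order asked, and still so for the second after the job is handed in, with the robot touching nothing.
It also fails if it takes over 42 s, if anything falls off the work surface, if the arm or the gripper's body presses on something with over 40 N, if the wrist force passes 120 N, or if a joint passes its speed limit or range.

## Robot

A 6-joint arm with a two-finger parallel gripper is mounted at the origin on the work surface. World frame = base frame: x ahead of the robot, y to its left, z up, the work surface at z = 0. Lengths are in m, angles in rad, forces in N, time in s.
With the tool pointing down it reaches from about 0.35 to 0.975 m from the base axis. Payload 4.9 kg.
Tool frame: the origin (TCP) lies at the very end of the fingers, on their centre line; the grasp point (between the pads) lies 19 mm behind it; z points along the fingers, x is the direction in which the jaws open and shut, and the axes are right-handed (so a half turn about z gives the same grasp; the last joint's range is limited). The gripper opens to 85 mm and grips with 20 to 120 N. Pads are 22 mm wide; open, the fingers measure 114 mm over their backs; the gripper's body (76 mm by 85 mm) begins 54 mm behind the grasp point. The pads swing forward as they close: fully open they stand 13 mm farther back than shut.
Start: joints at [-1.381, 0.053, 1.613, -0, 1.476, -0.119], TCP at [0.19, -0.595, 0.205] pointing down, gripper open.
Joint ranges: [-3.01, 3.01], [-1.01, 2.22], [0.06, 2.58], [-1.02, 4.17], [0.09, 2.62], [-3.14, 3.14]. Speed limits (rad/s): [2.57, 2.57, 3.14, 3.14, 3.14, 3.14].

## Interface

Orientations are given as a rotation vector (axis times angle).
In Python, from station import ctrl, get_image, calibration, job gives the robot as it stands.
- The arm moves only by the tool jog_arm, never from a script. Its argument "deltas" is a list of rows, each a list of 3 entries, a list of its own where there are three numbers: the turn, a rotation vector about the tool's x, y, z in degrees, then the shift along the tool's x, y, z in m, then the finger opening in m, from 0 to 0.0854. In form: [[[ax, ay, az], [tx, ty, tz], gripper], ...]. A call has 1 to 12 rows; each row is the pose to reach, as a shift and turn from the pose commanded when the call began, along the tool's axes at that moment; what a row does not reach only later rows make up. A row lasts 1/12 s, in which the tool goes at most 41.7 mm and 7.16 degrees, less where a joint would pass 70% of its speed; a pose out of reach is approached as far as the arm can. A call with a gripper value outside its range is refused whole. The fingers move at their own pace and stop on an object; "squeeze" is the grip in N (left out, the last holds). Time passes only in rows, so rows that repeat a pose let the fingers close. It gives the time, the measured TCP pose, the force and the opening at its end, in the units of the state.
- ctrl.get_obs(): the state, without advancing time (a new reading comes with each control period).
- get_image(name): name is "scene" or "side" or "wrist"; returns the picture (420x560x3 uint8, red, green, blue); there is no depth.
- calibration(name): a dict with "mtx" (3x3 intrinsics, pixels), "origin" and "rotation" of the camera in the world; the wrist camera has in their place "tool_from_camera" (4x4, takes a point from camera to tool coordinates, whose origin is the TCP and whose axes are the tool frame's). Camera axes: x right, y up, looking along -z (the intrinsics and any distortion apply to the point x, -y, -z); pixel columns grow to the right and rows downward; lengths in m; the calibration is good to about 2 mm. The wrist camera is an equidistant fisheye: a pixel r from the principal point sees the ray r / f radians off the axis. A picture is of the moment at which its call begins: read the wrist's pose just before it. calibration takes no time and is no camera call.
- job.finish_job(): hands the job in, once; it reports no verdict.
The state is a dict: "t": time; "q": joint angles; "dq": joint speeds; "effort": joint torques, N m; "tool_pos": TCP position; "tool_rot": TCP orientation; "contact_force": force on the tool from outside, world axes, zero at the start; "wrist_torque": the same for the moment, N m; "opening": finger opening in m.
Only numpy, scipy, OpenCV 4.12 (cv2) and the standard library are available. Lean on these libraries where they do the work, as an engineer would, in place of code of your own. Each camera call takes 0.05 s, during which the arm holds its last target.

## Working session

There is one attempt and no reset: what is moved stays moved. The work goes in short steps, Python scripts to look and compute and a tool call to move; the robot and the scene stay as the last step left them, time stands still between calls to the robot, and variables do not carry over. Pictures are saved under pics/ and viewed, and the job is handed in when it is done.

Besides the shell and the picture viewer there is one more tool, called as a command line: name --argument value ..., lists and objects as JSON in quotes. jog_arm: Moves the arm, as the interface text tells. Its arguments: {"type":"object","properties":{"deltas":{"type":"array","items":{"type":"array"}},"squeeze":{"type":"number"}},"required":["deltas"]}

```bash
mkdir -p pics; ls; python3 - <<'E'
from station import ctrl,get_image,calibration
import cv2
o=ctrl.get_obs();print(o)
for n in("scene","side","wrist"):
    im=get_image(n);cv2.imwrite(f"pics/{n}0.png",im[:,:,::-1]);c=calibration(n);print(n,c)
E
```

```text
pics
{'t': 0.0, 'q': array([-1.38099774e+00,  5.33741965e-02,  1.61430492e+00, -1.88097485e-06,
        1.47599666e+00, -1.18982647e-01]), 'dq': array([-0.00168857, -0.00119651, -0.00160763, -0.00082134,  0.00022046,
       -0.00168809]), 'effort': array([-1.79945723e-04, -3.93676758e+01, -3.70177424e+01, -5.22350956e-05,
        7.04454433e-03,  2.31238550e-05]), 'tool_pos': array([ 0.18981663, -0.59476239,  0.2033458 ]), 'tool_rot': array([-2.53548121e+00,  1.85257190e+00,  2.39515442e-03]), 'contact_force': array([0.30305739, 0.23871785, 0.91477904]), 'wrist_torque': array([-0.00186569, -0.01968621, -0.02730099]), 'opening': 0.0852645432704961}
scene {'mtx': array([[388.67524633,   0.        , 280.52059956],
       [  0.        , 388.67524633, 206.94576381],
       [  0.        ,   0.        ,   1.        ]]), 'origin': array([0.81496269, 0.41222786, 0.83182032]), 'rotation': array([0.21540642, 0.74076073, 2.51666091])}
side {'mtx': array([[467.58276349,   0.        , 277.3888694 ],
       [  0.        , 467.58276349, 217.54878306],
       [  0.        ,   0.        ,   1.        ]]), 'origin': array([-0.18889063,  0.86792315,  0.79965614]), 'rotation': array([ 0.43664958, -1.20244308, -2.14263549])}
wrist {'mtx': array([[325.1922621 ,   0.        , 279.69668299],
       [  0.        , 325.1922621 , 212.1379971 ],
       [  0.        ,   0.        ,   1.        ]]), 'tool_from_camera': array([[ 9.99999781e-01,  6.01272876e-04,  2.75548980e-04,
         5.61917586e-04],
       [ 6.57726697e-04, -9.47904181e-01, -3.18554912e-01,
        -8.14643179e-02],
       [ 6.96556018e-05,  3.18555023e-01, -9.47904369e-01,
        -1.69104673e-01],
       [ 0.00000000e+00,  0.00000000e+00,  0.00000000e+00,
         1.00000000e+00]])}
```

View pics/scene0.png

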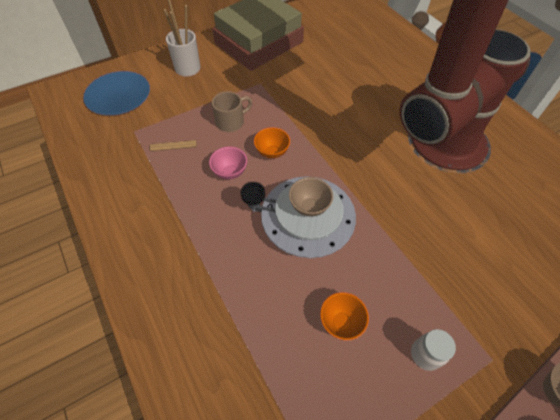

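View pics/side0.png

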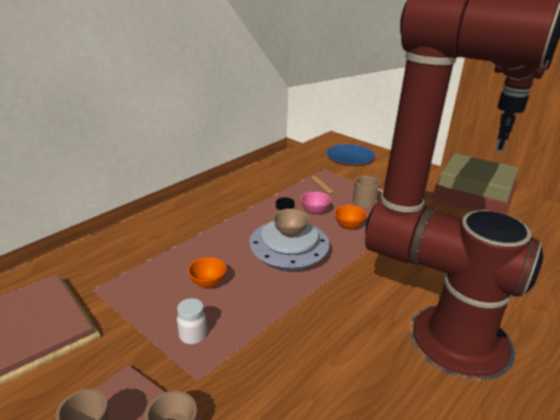

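View pics/wrist0.png

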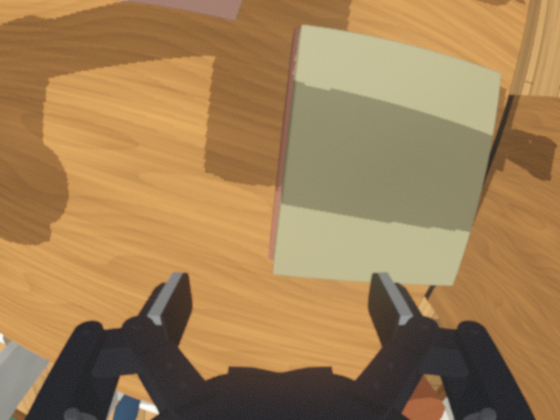

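The scene picture shows the wheel at about (309,216), with the brown bowl on it at (312,197) and the black cup at (253,194). Look-alikes for the bowl are orange (272,143), orange (345,317) and pink (228,163). For the cup, the only other black things are the robot's joint cap (425,118) and the holes, so the cup is the one on the fork next to the wheel. The side view has the cup at (285,204).

```bash
cat > h.py <<'E'
import numpy as np,cv2
from scipy.spatial.transform import Rotation as R
from station import ctrl,get_image,calibration
def cast(n,px,z):
    c=calibration(n);px=np.atleast_2d(px).astype(float);K=c['mtx']
    d=np.c_[(px[:,0]-K[0,2])/K[0,0],-(px[:,1]-K[1,2])/K[1,1],-np.ones(len(px))]
    d=R.from_rotvec(c['rotation']).apply(d) if np.shape(c['rotation'])==(3,) else d@np.array(c['rotation']).T
    o=c['origin'];return o+d*((z-o[2])/d[:,2])[:,None]
def proj(n,P):
    c=calibration(n);K=c['mtx'];p=R.from_rotvec(c['rotation']).inv().apply(np.atleast_2d(P)-c['origin'])
    return np.c_[K[0,0]*p[:,0]/-p[:,2]+K[0,2],K[1,1]*-p[:,1]/-p[:,2]+K[1,2]]
E
python3 - <<'E'
from h import *
im=cv2.imread('pics/scene0.png')
for n,(x0,y0,w,h) in dict(scene=(225,150,140,115),side=(235,180,110,95)).items():
    im=cv2.imread(f'pics/{n}0.png');c=im[y0:y0+h,x0:x0+w]
    cv2.imwrite(f'pics/{n}_crop.png',cv2.resize(c,None,fx=5,fy=5,interpolation=cv2.INTER_CUBIC))
    m=(c.max(2)<60).astype(np.uint8)
    k,l,s,ce=cv2.connectedComponentsWithStats(m)
    for i in range(1,k):
        if s[i,4]>2:
            p=ce[i]+[x0,y0];print(n,p.round(1),s[i],cast(n,p,.046)[0].round(3),cast(n,p,.095)[0].round(3))
E
```

```text
scene [252.6 193.8] [ 16  32  24  26 467] [ 0.589 -0.09   0.046] [ 0.603 -0.059  0.095]
scene [285.8 185.4] [60 35  3  2  5] [ 0.505 -0.071  0.046] [ 0.524 -0.041  0.095]
scene [340.5 196. ] [115  45   2   3   4] [0.406 0.024 0.046] [0.431 0.049 0.095]
scene [272.4 200.6] [45 50  5  3 10] [ 0.557 -0.048  0.046] [ 0.573 -0.019  0.095]
scene [271.6 207.7] [46 54  3  7 14] [ 0.569 -0.031  0.046] [ 0.584 -0.004  0.095]
scene [258.2 209.3] [31 58  5  4 11] [ 0.599 -0.044  0.046] [ 0.612 -0.015  0.095]
scene [347.7 221.1] [121  70   4   3   9] [0.433 0.092 0.046] [0.457 0.112 0.095]
scene [274.2 232. ] [48 81  4  3 10] [0.597 0.03  0.046] [0.611 0.054 0.095]
scene [331.7 243.8] [105  92   4   4  12] [0.5   0.122 0.046] [0.519 0.14  0.095]
scene [300.4 248.1] [74 97  4  3 11] [0.567 0.095 0.046] [0.582 0.115 0.095]
side [284.3 203.2] [ 41  18  18  12 173] [ 0.654 -0.125  0.046] [ 0.6   -0.061  0.095]
side [322. 240.] [86 60  3  1  3] [ 0.439 -0.043  0.046] [0.398 0.017 0.095]
side [316.  254.2] [80 74  3  2  4] [0.409 0.023 0.046] [0.37  0.078 0.095]
side [292.5 261.5] [57 81  2  2  4] [0.435 0.092 0.046] [0.394 0.142 0.095]
```

```bash
ls pics
```

```text
scene0.png
scene_crop.png
side0.png
side_crop.png
wrist0.png
```

View pics/scene_crop.png

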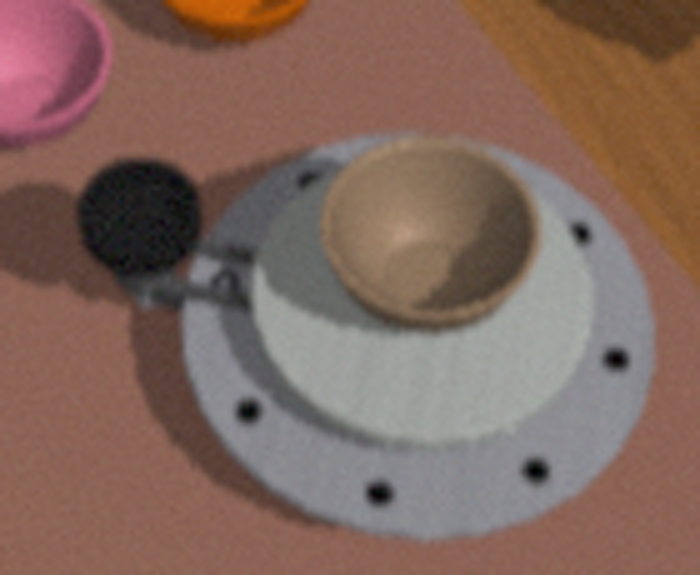

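View pics/side_crop.png

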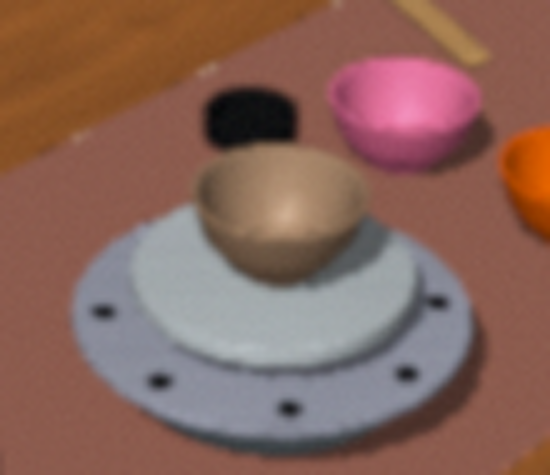

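The close crops confirm the choice: the black cup is on the fork, the pin is in the hole beside it, and the brown bowl is on the head.

```bash
python3 - <<'E'
from h import *
from scipy.optimize import least_squares
px=np.array([[285.8,185.4],[340.5,196],[347.7,221.1],[331.7,243.8],[300.4,248.1],[274.2,232]])
P=cast('scene',px,.046)[:,:2]
ang=np.deg2rad([-88+45*k for k in (0,2,3,4,5,6)])  # placeholder
A=np.arctan2(*(P-[.502,.027]).T[::-1]);print(np.rad2deg(A).round(1))
k=np.round((A-A[5])/(np.pi/4))
f=lambda v:(P-np.c_[v[0]+.095*np.cos(v[2]+k*np.pi/4),v[1]+.095*np.sin(v[2]+k*np.pi/4)]).ravel()
r=least_squares(f,[.502,.027,A[5]],loss='soft_l1',f_scale=.002);c=r.x
print(c,np.rad2deg(c[2]),(f(c)*1000).round(1))
for a in np.arange(-45,50,15):
    t=c[2]+np.deg2rad(a-0);print(a,(c[:2]+.135*np.array([np.cos(t),np.sin(t)])).round(4))
print('scene cup',cast('scene',[252.6,193.8],.093),'side',cast('side',[284.3,203.2],.093))
cup=np.r_[c[:2]+.135*np.array([np.cos(c[2]-np.pi/4),np.sin(c[2]-np.pi/4)]),.098]
print(proj('scene',cup),proj('side',cup))
print(R.from_rotvec(ctrl.get_obs()['tool_rot']).as_matrix().round(3))
for n,q,z in(('pink',[228,158],.05),('orange',[272,138],.05),('mug',[228,100],.08)):print(n,cast('scene',q,z))
E
```

```text
[ -88.2 -178.4  137.    91.5   46.6    1.6]
[0.50178716 0.02651537 0.02851413] 1.6337394696150784 [ 0.6 -2.5 -1.3  0.6 -0.1 -0.   0.5  0.7 -0.2 -0.1  0.3  0.5]
-45 [ 0.5999 -0.0662]
-30 [ 0.6206 -0.0376]
-15 [ 0.6331 -0.0047]
0 [0.6367 0.0304]
15 [0.6311 0.0652]
30 [0.6167 0.0973]
45 [0.5945 0.1247]
scene cup [[ 0.60244952 -0.06014321  0.093     ]] side [[ 0.60169255 -0.0633301   0.093     ]]
[[252.20649478 190.26000056]] [[285.41029043 201.62493914]]
[[ 0.304 -0.953 -0.   ]
 [-0.953 -0.304  0.002]
 [-0.002 -0.    -1.   ]]
pink [[ 0.59135449 -0.2199569   0.05      ]]
orange [[ 0.45717491 -0.22323661  0.05      ]]
mug [[ 0.5059546  -0.38484021  0.08      ]]
```

jog_arm --deltas '[[[0,0,0],[-0.02,-0.029,0],0],[[0,0,0],[-0.04,-0.058,0],0],[[0,0,0],[-0.06,-0.087,0],0],[[0,0,0],[-0.08,-0.116,0],0],[[0,0,0],[-0.1,-0.145,0],0],[[0,0,0],[-0.12,-0.174,0],0],[[0,0,0],[-0.14,-0.203,0],0],[[0,0,0],[-0.16,-0.232,0],0],[[0,0,0],[-0.18,-0.261,0],0],[[0,0,0],[-0.2,-0.29,0],0],[[0,0,0],[-0.22,-0.319,0],0],[[0,0,0],[-0.24,-0.348,0],0]]' --squeeze 40

```text
t: 1.15
tool_pos: [0.4492, -0.2593, 0.2044]
tool_rot: [-2.537, 1.853, 0.0]
contact_force: [-0.4, -0.1, 0.1]
opening: 0.0
```

jog_arm --deltas '[[[0,0,0],[-0.02,-0.029,0],0],[[0,0,0],[-0.04,-0.058,0],0],[[0,0,0],[-0.06,-0.087,0],0],[[0,0,0],[-0.08,-0.116,0],0],[[0,0,0],[-0.1,-0.145,0],0],[[0,0,0],[-0.12,-0.174,0],0],[[0,0,0],[-0.14,-0.203,0],0],[[0,0,0],[-0.14,-0.203,0.03],0],[[0,0,0],[-0.14,-0.203,0.06],0],[[0,0,0],[-0.14,-0.203,0.06],0],[[0,0,0],[-0.14,-0.203,0.06],0],[[0,0,0],[-0.14,-0.203,0.06],0]]'

```text
t: 2.15
tool_pos: [0.5998, -0.0663, 0.1458]
tool_rot: [-2.536, 1.854, -0.002]
contact_force: [0.1, -0.4, 1.9]
opening: -0.0003
```

```bash
python3 - <<'E'
from h import *
o=ctrl.get_obs();print({k:np.round(v,4) for k,v in o.items()})
m=R.from_rotvec(o['tool_rot']).as_matrix();print(m.round(3))
ims={n:get_image(n) for n in('scene','wrist')}
cv2.imwrite('pics/w1.png',ims['wrist'][:,:,::-1])
cv2.imwrite('pics/s1.png',cv2.resize(ims['scene'][100:280,160:400,::-1],None,fx=3,fy=3))
E
```

```text
{'t': np.float64(2.15), 'q': array([-0.2334,  0.0439,  1.7218,  0.    ,  1.3748,  1.0291]), 'dq': array([-0.005 , -0.0203, -0.0284,  0.0001, -0.003 , -0.0001]), 'effort': array([ 2.66200e-01, -3.60621e+01, -3.42074e+01,  1.09000e-02,
        4.57000e-02, -1.00000e-04]), 'tool_pos': array([ 0.5998, -0.0663,  0.1458]), 'tool_rot': array([-2.5358e+00,  1.8538e+00, -1.6000e-03]), 'contact_force': array([ 0.1303, -0.4422,  1.8771]), 'wrist_torque': array([ 0.0235, -0.0196, -0.008 ]), 'opening': np.float64(-0.0003)}
[[ 0.303 -0.953  0.001]
 [-0.953 -0.303 -0.   ]
 [ 0.001 -0.001 -1.   ]]
```

View pics/w1.png

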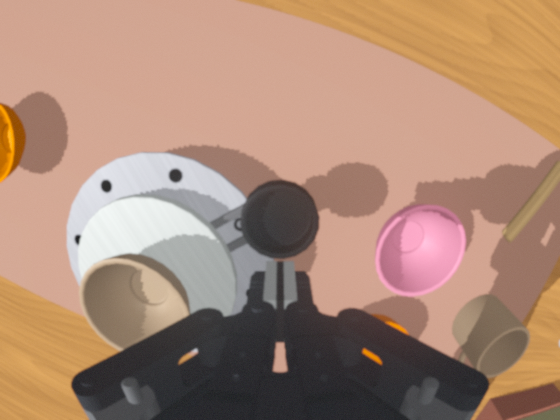

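View pics/s1.png

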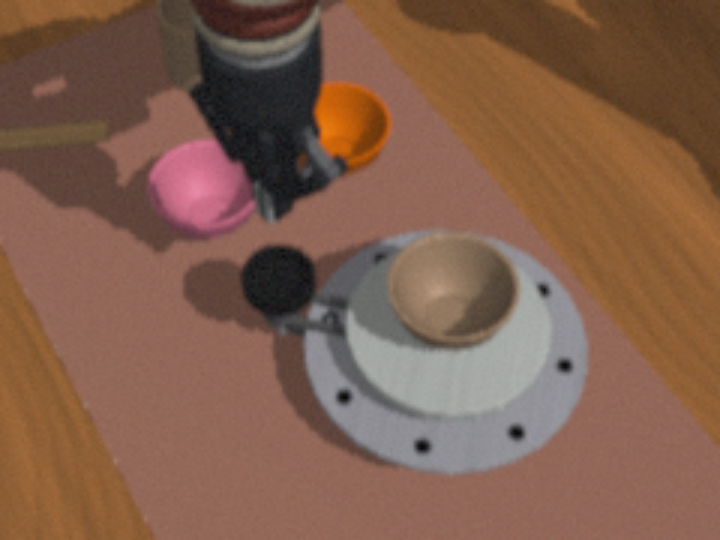

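```bash
cat >> h.py <<'E'
def castw(px,o,z):
    c=calibration('wrist');K=c['mtx'];T=c['tool_from_camera'];px=np.atleast_2d(px).astype(float)
    u=(px-[K[0,2],K[1,2]])/K[0,0];r=np.linalg.norm(u,axis=1);s=np.sinc(r/np.pi)
    d=np.c_[u[:,0]*s,-u[:,1]*s,-np.cos(r)]@T[:3,:3].T
    m=R.from_rotvec(o['tool_rot']).as_matrix();d=d@m.T;p=o['tool_pos']+m@T[:3,3]
    return p+d*((z-p[2])/d[:,2])[:,None]
E
python3 - <<'E'
from h import *
from scipy.optimize import least_squares
o=ctrl.get_obs();im=cv2.imread('pics/w1.png')
g=im.max(2);m=(g<75).astype(np.uint8);m[262:]=0
k,l,s,ce=cv2.connectedComponentsWithStats(m);i=l[205,280];print(s[i])
cs,_=cv2.findContours((l==i).astype(np.uint8),0,2);c=max(cs,key=cv2.contourArea)[:,0,:]
c=c[c[:,1]<245]
P=castw(c,o,.098)[:,:2]
f=lambda v:np.hypot(*(P-v[:2]).T)-v[2]
r=least_squares(f,[.6,-.065,.029],loss='soft_l1',f_scale=.001);print(r.x,np.abs(r.fun).mean())
hp=castw([[176,175],[107,186]],o,.046);print(hp)
E
```

```text
[ 239  189   75   69 3624]
[ 0.5999791  -0.06594266  0.02497114] 0.0008116959558482096
[[0.59750698 0.02701135 0.046     ]
 [0.5678245  0.09310265 0.046     ]]
```

jog_arm --deltas '[[[0,0,0],[0,0,0.015],0],[[0,0,0],[0,0,0.03],0],[[0,0,0],[0,0,0.045],0],[[0,0,0],[0,0,0.055],0],[[0,0,0],[0,0,0.055],0],[[0,0,0],[0,0,0.055],0]]'

```text
t: 2.75
tool_pos: [0.5997, -0.0662, 0.0903]
tool_rot: [-2.536, 1.854, -0.001]
contact_force: [-0.0, -0.2, 0.6]
opening: -0.0001
```

jog_arm --deltas '[[[0,0,0],[0,0,0.003],0],[[0,0,0],[0,0,0.006],0],[[0,0,0],[0,0,0.008],0],[[0,0,0],[0,0,0.008],0]]'

```text
t: 3.08
tool_pos: [0.5993, -0.0659, 0.0815]
tool_rot: [2.537, -1.853, -0.0]
contact_force: [0.9, 0.1, -0.7]
opening: 0.0002
```

jog_arm --deltas '[[[0,0,0],[0,0,0.001],0],[[0,0,0],[0,0,0.002],0],[[0,0,0],[0,0,0.002],0]]'

```text
t: 3.33
tool_pos: [0.5993, -0.0659, 0.0795]
tool_rot: [2.537, -1.853, -0.0]
contact_force: [-0.2, -0.7, -0.1]
opening: -0.0003
```

jog_arm --deltas '[[[0,0,0],[0,0,0.001],0],[[0,0,0],[0,0,0.002],0],[[0,0,0],[0,0,0.002],0]]'

```text
t: 3.58
tool_pos: [0.5993, -0.0659, 0.0774]
tool_rot: [2.537, -1.853, -0.0]
contact_force: [-0.0, -0.2, 0.2]
opening: -0.0
```

```bash
python3 - <<'E'
from h import *
o=ctrl.get_obs();print({k:np.round(v,4) for k,v in o.items()})
ims={n:get_image(n) for n in('side','wrist')}
cv2.imwrite('pics/w2.png',ims['wrist'][:,:,::-1])
cv2.imwrite('pics/s2.png',cv2.resize(ims['side'][150:280,220:360,::-1],None,fx=5,fy=4.5,interpolation=2))
E
```

```text
{'t': np.float64(3.5833), 'q': array([-0.2329,  0.1111,  1.7715, -0.    ,  1.2593,  1.0291]), 'dq': array([-0.0001, -0.0019, -0.001 ,  0.0005,  0.0007,  0.0003]), 'effort': array([-5.70000e-03, -3.92092e+01, -3.43823e+01,  5.00000e-04,
       -2.52000e-02,  0.00000e+00]), 'tool_pos': array([ 0.5993, -0.0659,  0.0774]), 'tool_rot': array([ 2.5365e+00, -1.8533e+00, -5.0000e-04]), 'contact_force': array([-0.0436, -0.2159,  0.1687]), 'wrist_torque': array([ 0.0313, -0.0094, -0.0472]), 'opening': np.float64(-0.0)}
```

View pics/w2.png

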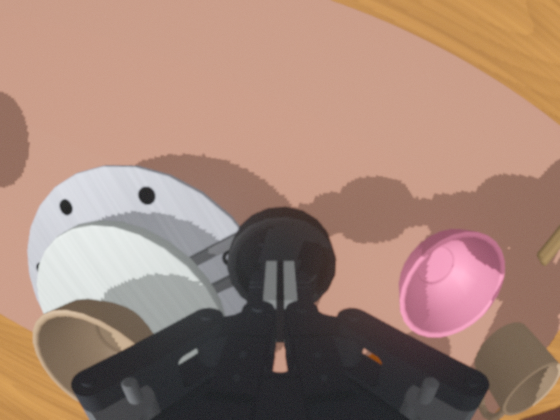

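View pics/s2.png

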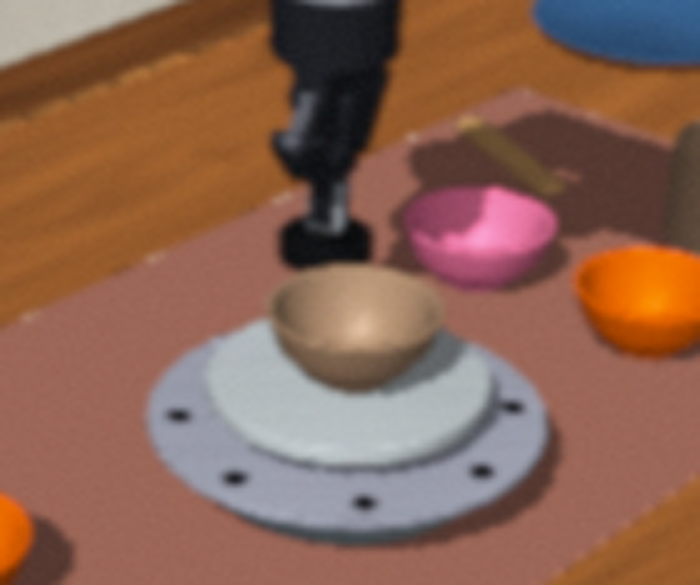

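jog_arm --deltas '[[[0,0,0],[0,0,0.001],0],[[0,0,0],[0,0,0.002],0],[[0,0,0],[0,0,0.002],0]]'

```text
t: 3.93
tool_pos: [0.5992, -0.0659, 0.0754]
tool_rot: [2.537, -1.853, -0.001]
contact_force: [-0.5, 0.5, 0.2]
opening: 0.0002
```

jog_arm --deltas '[[[0,0,0],[0,0,0.001],0],[[0,0,0],[0,0,0.002],0],[[0,0,0],[0,0,0.002],0]]'

```text
t: 4.18
tool_pos: [0.5992, -0.0659, 0.0733]
tool_rot: [2.537, -1.853, -0.001]
contact_force: [-0.7, -0.3, -0.7]
opening: -0.0002
```

jog_arm --deltas '[[[0,0,0],[0,0,0.001],0],[[0,0,0],[0,0,0.002],0],[[0,0,0],[0,0,0.002],0]]'

```text
t: 4.43
tool_pos: [0.5992, -0.0659, 0.0713]
tool_rot: [2.537, -1.853, -0.001]
contact_force: [0.5, -0.2, -0.1]
opening: -0.0005
```

```bash
python3 - <<'E'
from h import *
o=ctrl.get_obs()
ims={n:get_image(n) for n in('scene','side','wrist')}
cv2.imwrite('pics/w3.png',ims['wrist'][:,:,::-1])
a=cv2.resize(ims['side'][170:220,260:310,::-1],(400,400),interpolation=2)
b=cv2.resize(cv2.imread('pics/side0.png')[170:220,260:310],(400,400),interpolation=2)
cv2.imwrite('pics/s3.png',np.hstack([b,a]))
a=cv2.resize(ims['scene'][165:225,225:285,::-1],(400,400),interpolation=2)
b=cv2.resize(cv2.imread('pics/scene0.png')[165:225,225:285],(400,400),interpolation=2)
cv2.imwrite('pics/c3.png',np.hstack([b,a]))
E
```

```text
(no output)
```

View pics/w3.png

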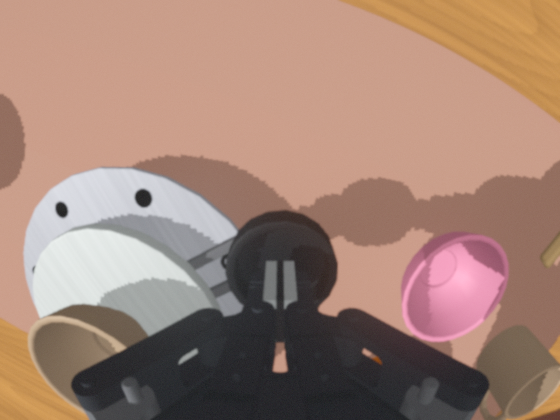

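View pics/s3.png

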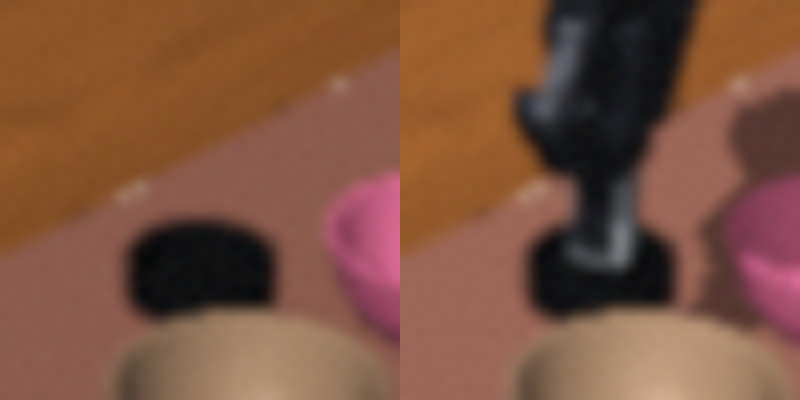

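View pics/c3.png

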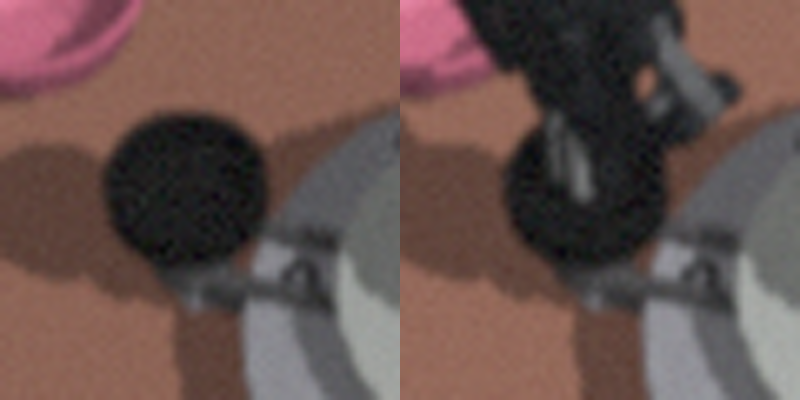

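The wrist view still shows the cup growing between pictures, so the tip hasn't touched the floor yet. The visible fingertip ends above the reported TCP. I'll keep going down gently.

jog_arm --deltas '[[[0,0,0],[0,0,0.001],0],[[0,0,0],[0,0,0.002],0],[[0,0,0],[0,0,0.002],0]]'

```text
t: 4.83
tool_pos: [0.5992, -0.0659, 0.0693]
tool_rot: [2.536, -1.853, -0.001]
contact_force: [-0.1, 0.1, -0.3]
opening: 0.0001
```

jog_arm --deltas '[[[0,0,0],[0,0,0.001],0],[[0,0,0],[0,0,0.002],0],[[0,0,0],[0,0,0.002],0]]'

```text
t: 5.08
tool_pos: [0.5992, -0.0659, 0.0673]
tool_rot: [2.536, -1.853, -0.001]
contact_force: [-0.3, 0.2, 0.8]
opening: 0.0001
```

```bash
python3 - <<'E'
from h import *
for z in(.07,.08,.085,.09,.1):print(z,proj('scene',[.5992,-.0659,z]).round(1),proj('side',[.5992,-.0659,z]).round(1))
o=ctrl.get_obs();print(o['tool_pos'],o['q'])
ims={n:get_image(n) for n in('scene','side','wrist')}
a=cv2.resize(ims['side'][180:220,265:305,::-1],(400,400),interpolation=2)
b=cv2.resize(ims['scene'][170:220,228:278,::-1],(400,400),interpolation=2)
x=np.hstack([a,b]);x=np.clip(x.astype(float)*2.5,0,255)
cv2.imwrite('pics/s4.png',x)
w=ims['wrist'][190:310,220:340,::-1];cv2.imwrite('pics/w4.png',np.clip(cv2.resize(w,(600,600),interpolation=2)*2.5,0,255))
E
```

```text
0.07 [[253.1 197.1]] [[285.3 209.7]]
0.08 [[252.9 194.7]] [[285.4 206.9]]
0.085 [[252.8 193.4]] [[285.4 205.5]]
0.09 [[252.7 192.2]] [[285.5 204. ]]
0.1 [[252.5 189.7]] [[285.6 201.2]]
[ 0.59922133 -0.06592009  0.06731318] [-2.32964757e-01  1.22604914e-01  1.77730506e+00 -4.07655728e-06
  1.24210971e+00  1.02908025e+00][ WARN:0@2.859] global loadsave.cpp:1063 imwrite_ Unsupported depth image for selected encoder is fallbacked to CV_8U.
```

View pics/s4.png

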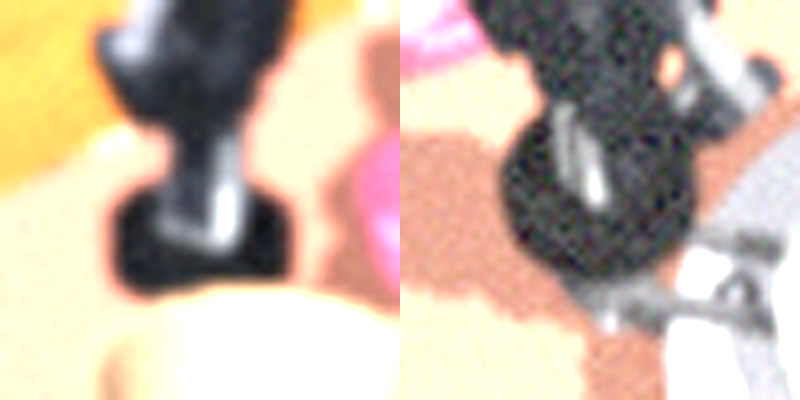

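View pics/w4.png

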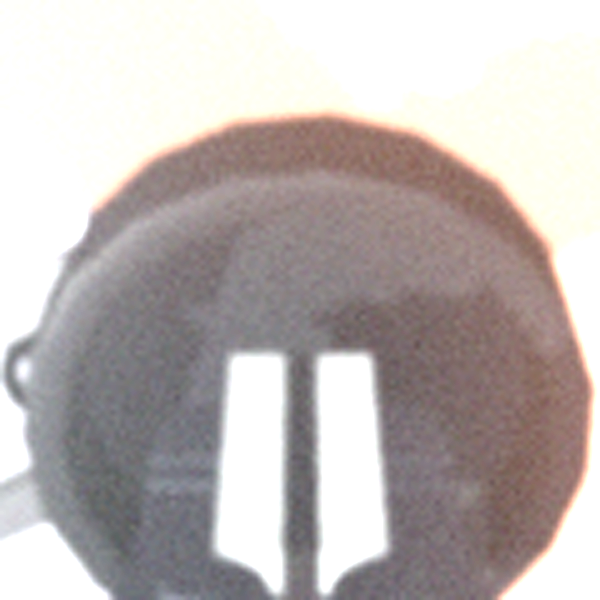

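jog_arm --deltas '[[[0,0,0],[0,0,0.001],0],[[0,0,0],[0,0,0.002],0],[[0,0,0],[0,0,0.002],0]]'

```text
t: 5.48
tool_pos: [0.5992, -0.0659, 0.0653]
tool_rot: [2.537, -1.853, -0.001]
contact_force: [-0.5, 0.1, -0.7]
opening: 0.0004
```

jog_arm --deltas '[[[0,0,0],[0,0,0.001],0],[[0,0,0],[0,0,0.002],0],[[0,0,0],[0,0,0.002],0]]'

```text
t: 5.73
tool_pos: [0.5992, -0.0659, 0.0633]
tool_rot: [2.536, -1.853, -0.001]
contact_force: [0.2, -0.3, 0.0]
opening: -0.0002
```

jog_arm --deltas '[[[0,0,0],[0,0,0.001],0],[[0,0,0],[0,0,0.002],0],[[0,0,0],[0,0,0.002],0]]'

```text
t: 5.98
tool_pos: [0.5992, -0.0659, 0.0613]
tool_rot: [2.537, -1.853, -0.001]
contact_force: [-0.7, -0.5, -0.6]
opening: -0.0001
```

```bash
python3 - <<'E'
from h import *
ims={n:get_image(n) for n in('side','wrist')}
a=cv2.resize(ims['side'][180:220,265:305,::-1],(400,400),interpolation=2)
b=cv2.resize(ims['wrist'][190:310,220:340,::-1],(400,400),interpolation=2)
cv2.imwrite('pics/s5.png',np.clip(np.hstack([a,b]).astype(float)*2.5,0,255).astype(np.uint8))
E
```

```text
(no output)
```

View pics/s5.png

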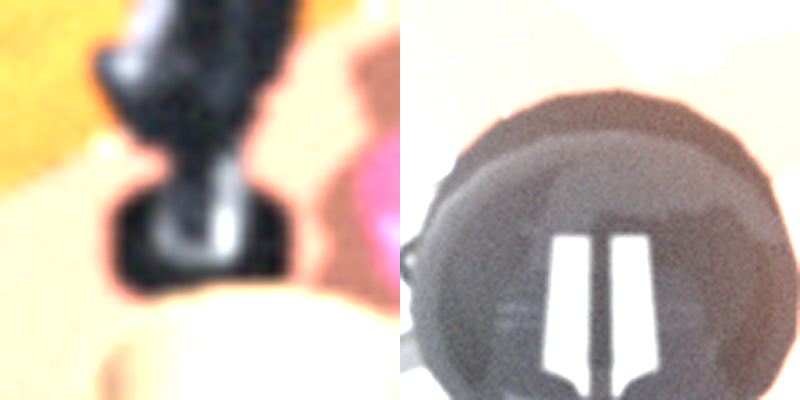

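```bash
python3 - <<'E'
from h import *
c=calibration('wrist');K=c['mtx'];T=np.linalg.inv(c['tool_from_camera'])
for y in(-.011,0,.011):
  for z in(-.04,-.02,-.013,0,.01):
    p=T@[.006,y,z,1];d=p[:3]*[1,-1,-1];th=np.arctan2(np.hypot(d[0],d[1]),d[2]);r=K[0,0]*th*d[:2]/np.hypot(*d[:2]);print(y,z,(r+K[:2,2]).round(1))
o=ctrl.get_obs()
for y in(-.011,0):print(castw([[243.0+37,217]],o,.098),castw([[280,310]],o,.098))
E
```

```text
-0.011 -0.04 [291.9 269.1]
-0.011 -0.02 [290.6 250.3]
-0.011 -0.013 [290.1 244.6]
-0.011 0 [289.5 235.1]
-0.011 0.01 [289.  228.6]
0 -0.04 [291.5 289.7]
0 -0.02 [290.3 269.3]
0 -0.013 [289.9 263.1]
0 0 [289.3 252.7]
0 0.01 [288.8 245.5]
0.011 -0.04 [291.1 308.8]
0.011 -0.02 [290.  287.2]
0.011 -0.013 [289.6 280.6]
0.011 0 [289.  269.4]
0.011 0.01 [288.6 261.7]
[[ 0.63258914 -0.05598585  0.098     ]] [[ 0.58596885 -0.07084616  0.098     ]]
[[ 0.63258914 -0.05598585  0.098     ]] [[ 0.58596885 -0.07084616  0.098     ]]
```

jog_arm --deltas '[[[0,0,0],[0,0,0.001],0],[[0,0,0],[0,0,0.002],0],[[0,0,0],[0,0,0.002],0]]'

```text
t: 6.33
tool_pos: [0.5992, -0.0659, 0.0594]
tool_rot: [2.537, -1.853, -0.001]
contact_force: [-0.2, -0.5, -0.1]
opening: 0.0002
```

jog_arm --deltas '[[[0,0,0],[0,0,0.001],0],[[0,0,0],[0,0,0.002],0],[[0,0,0],[0,0,0.002],0]]'

```text
t: 6.58
tool_pos: [0.5994, -0.0659, 0.0574]
tool_rot: [2.537, -1.853, -0.0]
contact_force: [-0.5, 0.3, -1.1]
opening: -0.0001
```

jog_arm --deltas '[[[0,0,0],[0,0,0.001],0],[[0,0,0],[0,0,0.002],0],[[0,0,0],[0,0,0.002],0]]'

```text
t: 6.83
tool_pos: [0.5995, -0.066, 0.0559]
tool_rot: [-2.537, 1.853, -0.0]
contact_force: [-0.8, 0.3, 3.5]
opening: 0.0001
```

```bash
python3 - <<'E'
from h import *
o=ctrl.get_obs();print({k:np.round(v,4) for k,v in o.items()})
ims={n:get_image(n) for n in('scene','side','wrist')}
a=cv2.resize(ims['side'][180:220,265:305,::-1],(400,400),interpolation=2)
b=cv2.resize(ims['scene'][170:220,228:278,::-1],(400,400),interpolation=2)
cv2.imwrite('pics/s6.png',np.clip(np.hstack([a,b]).astype(float)*2.5,0,255).astype(np.uint8))
cv2.imwrite('pics/w6.png',ims['wrist'][:,:,::-1])
E
```

```text
{'t': np.float64(6.8333), 'q': array([-0.233 ,  0.1364,  1.7831, -0.    ,  1.2219,  1.0291]), 'dq': array([ 0.0001,  0.0013, -0.0008, -0.0008, -0.0003,  0.0003]), 'effort': array([-6.49000e-02, -3.78595e+01, -3.26396e+01,  1.64000e-02,
       -3.80000e-01,  7.00000e-04]), 'tool_pos': array([ 0.5995, -0.066 ,  0.0559]), 'tool_rot': array([-2.5366e+00,  1.8534e+00, -3.0000e-04]), 'contact_force': array([-0.817 ,  0.3195,  3.4759]), 'wrist_torque': array([0.0183, 0.2467, 0.0047]), 'opening': np.float64(0.0001)}
```

View pics/s6.png

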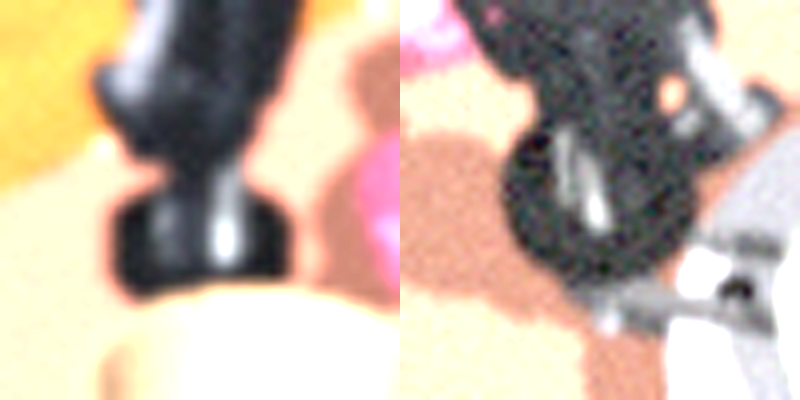

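View pics/w6.png

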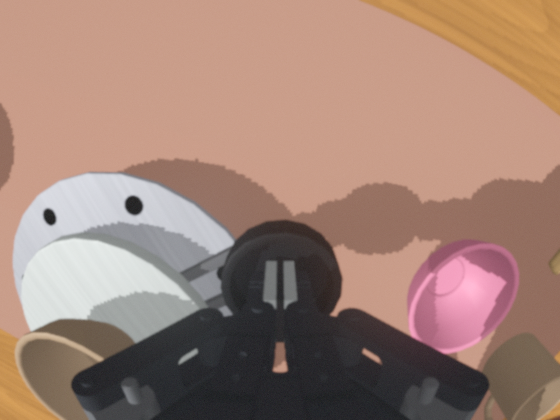

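Contact: 3.5 N upward, and the pin hole at (738,290) of the crop has gone dark, so the pin is sinking. The fingers reach about 27 mm less than the reported TCP. Next I press about 10 mm more.

jog_arm --deltas '[[[0,0,0],[0,0,0.001],0],[[0,0,0],[0,0,0.002],0],[[0,0,0],[0,0,0.003],0],[[0,0,0],[0,0,0.004],0],[[0,0,0],[0,0,0.004],0]]'

```text
t: 7.4
tool_pos: [0.5995, -0.0659, 0.0515]
tool_rot: [-2.536, 1.853, -0.0]
contact_force: [-0.5, 1.9, 3.8]
opening: -0.0
```

jog_arm --deltas '[[[0,0,0],[0,0,0.001],0],[[0,0,0],[0,0,0.002],0],[[0,0,0],[0,0,0.003],0],[[0,0,0],[0,0,0.004],0],[[0,0,0],[0,0,0.004],0]]'

```text
t: 7.82
tool_pos: [0.5996, -0.0659, 0.0476]
tool_rot: [-2.536, 1.853, -0.0]
contact_force: [-0.4, 1.1, 4.2]
opening: -0.0001
```

jog_arm --deltas '[[[0,0,0],[0,0,0.001],0],[[0,0,0],[0,0,0.002],0],[[0,0,0],[0,0,0.002],0]]'

```text
t: 8.07
tool_pos: [0.5996, -0.0659, 0.0457]
tool_rot: [-2.536, 1.853, -0.0]
contact_force: [-0.7, 1.5, 4.6]
opening: 0.0
```

```bash
python3 - <<'E'
from h import *
o=ctrl.get_obs();print({k:np.round(v,4) for k,v in o.items() if k[:1] in 'cw'})
ims={n:get_image(n) for n in('scene','side','wrist')}
a=cv2.resize(ims['side'][180:220,265:305,::-1],(400,400),interpolation=2)
b=cv2.resize(ims['scene'][170:220,228:278,::-1],(400,400),interpolation=2)
cv2.imwrite('pics/s7.png',np.clip(np.hstack([a,b]).astype(float)*2.5,0,255).astype(np.uint8))
cv2.imwrite('pics/w7.png',ims['wrist'][:,:,::-1])
print(ctrl.get_obs()['contact_force'])
E
```

```text
{'contact_force': array([-0.7433,  1.4678,  4.6251]), 'wrist_torque': array([0.1919, 0.3242, 0.003 ])}
[-1.84341074  0.89242111  5.27536416]
```

View pics/s7.png

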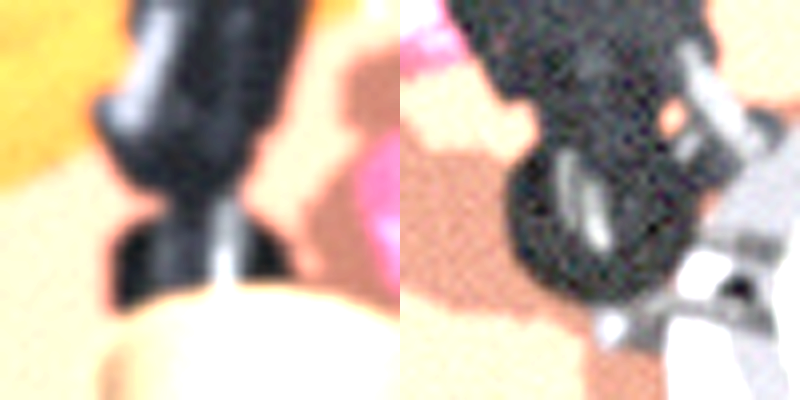

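View pics/w7.png

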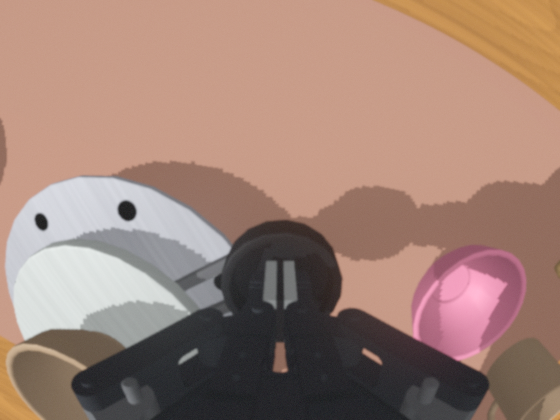

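The cup now moves with the fingertip, because its outline in the wrist view stays the same. It is about 10–11.5 mm down, so the pin is clear. Now I work out the arc.

```bash
python3 - <<'E'
from h import *
o=ctrl.get_obs();m=R.from_rotvec(o['tool_rot']).as_matrix()
C=np.array([.5018,.0265]);p=o['tool_pos'][:2];d=p-C;a0=np.arctan2(d[1],d[0]);print(np.rad2deg(a0),np.hypot(*d))
for a in np.arange(0,50,2.5):
    q=C+.135*np.array([np.cos(a0+np.deg2rad(a)),np.sin(a0+np.deg2rad(a))])
    w=m.T@np.r_[q-p,0];print(a,w[:2].round(4),q.round(4))
E
```

```text
-43.37622902301032 0.1345295148372384
0.0 [ 0.0004 -0.0002] [ 0.5999 -0.0662]
2.5 [-0.0025 -0.0053] [ 0.6039 -0.0618]
5.0 [-0.0057 -0.0103] [ 0.6076 -0.0573]
7.5 [-0.0091 -0.0151] [ 0.6112 -0.0526]
10.0 [-0.0127 -0.0198] [ 0.6145 -0.0478]
12.5 [-0.0165 -0.0243] [ 0.6177 -0.0428]
15.0 [-0.0205 -0.0286] [ 0.6206 -0.0377]
17.5 [-0.0247 -0.0327] [ 0.6233 -0.0324]
20.0 [-0.029  -0.0367] [ 0.6257 -0.0271]
22.5 [-0.0336 -0.0405] [ 0.6279 -0.0216]
25.0 [-0.0383 -0.044 ] [ 0.6299 -0.0161]
27.5 [-0.0431 -0.0474] [ 0.6317 -0.0104]
30.0 [-0.0481 -0.0506] [ 0.6331 -0.0047]
32.5 [-0.0532 -0.0535] [0.6344 0.001 ]
35.0 [-0.0584 -0.0562] [0.6354 0.0068]
37.5 [-0.0638 -0.0587] [0.6361 0.0127]
40.0 [-0.0692 -0.0609] [0.6366 0.0185]
42.5 [-0.0747 -0.0629] [0.6368 0.0244]
45.0 [-0.0804 -0.0646] [0.6367 0.0303]
47.5 [-0.0861 -0.0662] [0.6365 0.0362]
```

jog_arm --deltas '[[[0,0,0],[0,0,0.001],0],[[0,0,0],[-0.0025,-0.0053,0.001],0],[[0,0,0],[-0.0057,-0.0103,0.001],0],[[0,0,0],[-0.0091,-0.0151,0.001],0],[[0,0,0],[-0.0127,-0.0198,0.001],0],[[0,0,0],[-0.0165,-0.0243,0.001],0],[[0,0,0],[-0.0205,-0.0286,0.001],0],[[0,0,0],[-0.0247,-0.0327,0.001],0],[[0,0,0],[-0.029,-0.0367,0.001],0],[[0,0,0],[-0.0336,-0.0405,0.001],0],[[0,0,0],[-0.0336,-0.0405,0.001],0]]'

```text
t: 9.13
tool_pos: [0.6291, -0.0211, 0.0454]
tool_rot: [-2.536, 1.852, -0.004]
contact_force: [-0.2, 0.6, 5.5]
opening: 0.0
```

```bash
python3 - <<'E'
from h import *
o=ctrl.get_obs();print({k:np.round(v,4) for k,v in o.items() if k[:1] in 'cwt'})
ims={n:get_image(n) for n in('scene','wrist')}
cv2.imwrite('pics/s8.png',cv2.resize(ims['scene'][130:265,210:370,::-1],None,fx=4,fy=4,interpolation=2))
cv2.imwrite('pics/w8.png',ims['wrist'][:,:,::-1])
E
```

```text
{'t': np.float64(9.1333), 'tool_pos': array([ 0.6291, -0.0211,  0.0454]), 'tool_rot': array([-2.536 ,  1.8517, -0.0036]), 'contact_force': array([-0.1649,  0.5838,  5.4957]), 'wrist_torque': array([ 0.1939, -0.0042, -0.0315])}
```

View pics/s8.png

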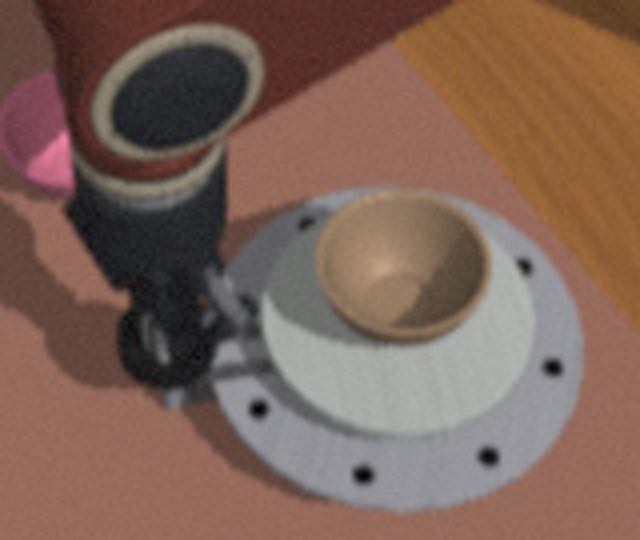

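View pics/w8.png

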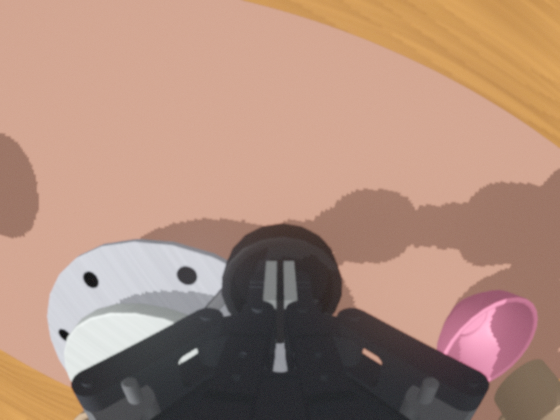

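The wheel turns with the finger; in the wrist view the cup has stayed centred on the tip to within a few mm. I'll continue to about 37° pressed down.

jog_arm --deltas '[[[0,0,0],[-0.0047,-0.0035,0],0],[[0,0,0],[-0.0095,-0.0069,0],0],[[0,0,0],[-0.0145,-0.0101,0],0],[[0,0,0],[-0.0196,-0.013,0],0],[[0,0,0],[-0.0248,-0.0157,0],0],[[0,0,0],[-0.0302,-0.0182,0],0],[[0,0,0],[-0.0302,-0.0182,0],0]]'

```text
t: 9.82
tool_pos: [0.6372, 0.0133, 0.0454]
tool_rot: [-2.536, 1.852, -0.004]
contact_force: [-0.9, 0.7, 5.7]
opening: 0.0002
```

```bash
python3 - <<'E'
from h import *
from scipy.optimize import least_squares
o=ctrl.get_obs();print({k:np.round(v,4) for k,v in o.items() if k[:1] in 'cwt'})
ims={n:get_image(n) for n in('scene','wrist')}
cv2.imwrite('pics/s9.png',cv2.resize(ims['scene'][130:265,210:370,::-1],None,fx=4,fy=4,interpolation=2))
cv2.imwrite('pics/w9.png',ims['wrist'][:,:,::-1])
for f in('w6','w8','w9'):
    im=cv2.imread(f'pics/{f}.png');g=im.max(2);m=(g<75).astype(np.uint8);m[262:]=0
    k,l,s,ce=cv2.connectedComponentsWithStats(m);i=l[240,280]
    cs,_=cv2.findContours((l==i).astype(np.uint8),0,2);c=max(cs,key=cv2.contourArea)[:,0,:];c=c[(c[:,1]<260)]
    v=least_squares(lambda v:np.hypot(*(c-v[:2]).T)-v[2],[280,275,57],loss='soft_l1').x;print(f,v.round(1))
E
```

```text
{'t': np.float64(9.8167), 'tool_pos': array([0.6372, 0.0133, 0.0454]), 'tool_rot': array([-2.536 ,  1.8515, -0.0036]), 'contact_force': array([-0.8522,  0.6829,  5.6934]), 'wrist_torque': array([ 0.207 , -0.0274,  0.0551])}
w6 [281.4 277.3  56.6]
w8 [286.1 309.7  74.2]
w9 [279.5  63.  286.5]
```

View pics/s9.png

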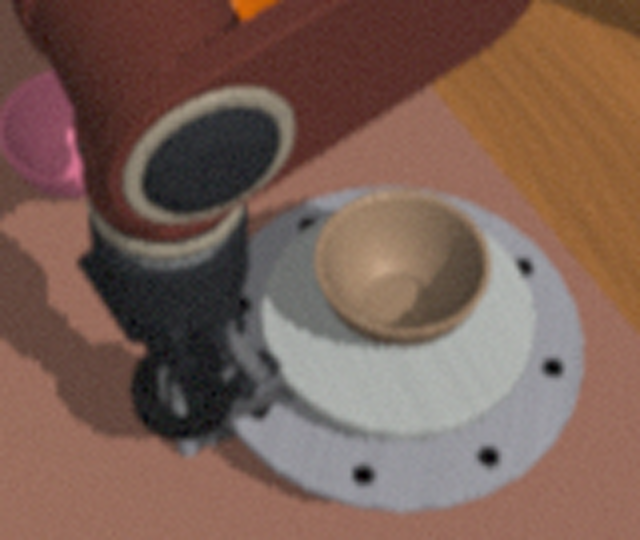

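View pics/w9.png

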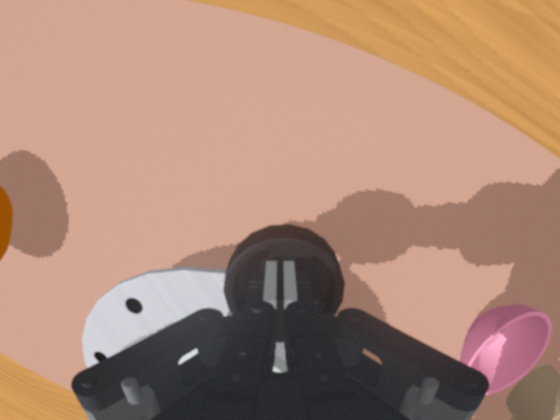

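jog_arm --deltas '[[[0,0,0],[0,0,-0.003],0],[[0,0,0],[0,0,-0.006],0],[[0,0,0],[0,0,-0.009],0],[[0,0,0],[0,0,-0.0125],0],[[0,0,0],[0,0,-0.0125],0]]'

```text
t: 10.33
tool_pos: [0.6356, 0.0126, 0.0571]
tool_rot: [2.536, -1.853, -0.0]
contact_force: [0.4, -0.2, -0.3]
opening: 0.0002
```

jog_arm --deltas '[[[0,0,0],[-0.0018,-0.0007,0],0],[[0,0,0],[-0.0036,-0.0014,0],0],[[0,0,0],[-0.0054,-0.0022,0],0],[[0,0,0],[-0.0072,-0.0029,0],0],[[0,0,0],[-0.009,-0.0036,0],0],[[0,0,0],[-0.0109,-0.0042,0],0],[[0,0,0],[-0.0109,-0.0042,0],0]]'

```text
t: 10.92
tool_pos: [0.6366, 0.0246, 0.0572]
tool_rot: [2.537, -1.853, -0.0]
contact_force: [-0.4, -0.3, 0.5]
opening: -0.0
```

```bash
python3 - <<'E'
from h import *
o=ctrl.get_obs();print({k:np.round(v,4) for k,v in o.items() if k[:1] in 'cwt'})
ims={n:get_image(n) for n in('scene','wrist')}
cv2.imwrite('pics/s10.png',cv2.resize(ims['scene'][130:265,210:370,::-1],None,fx=4,fy=4,interpolation=2))
cv2.imwrite('pics/w10.png',ims['wrist'][:,:,::-1])
E
```

```text
{'t': np.float64(10.9167), 'tool_pos': array([0.6366, 0.0246, 0.0572]), 'tool_rot': array([ 2.5368e+00, -1.8529e+00, -2.0000e-04]), 'contact_force': array([-0.3802, -0.3419,  0.4814]), 'wrist_torque': array([-0.0447,  0.0985, -0.016 ])}
```

View pics/w10.png

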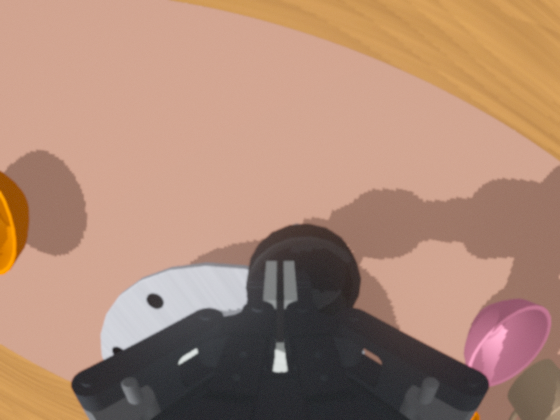

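The cup has shifted right on the tip (centre about (304,275)), so the slack is being taken up as planned. I'll keep pushing against the wall, slowly.

jog_arm --deltas '[[[0,0,0],[-0.0014,-0.0004,-0.0005],0],[[0,0,0],[-0.0028,-0.0008,-0.001],0],[[0,0,0],[-0.0042,-0.0013,-0.001],0],[[0,0,0],[-0.0057,-0.0017,-0.001],0],[[0,0,0],[-0.0071,-0.0021,-0.001],0],[[0,0,0],[-0.0085,-0.0025,-0.001],0],[[0,0,0],[-0.01,-0.0029,-0.001],0],[[0,0,0],[-0.0114,-0.0033,-0.001],0]]'

```text
t: 11.68
tool_pos: [0.636, 0.0369, 0.0584]
tool_rot: [-2.537, 1.853, 0.002]
contact_force: [-2.5, -0.7, 3.5]
opening: 0.0002
```

```bash
python3 - <<'E'
from h import *
o=ctrl.get_obs();print({k:np.round(v,4) for k,v in o.items() if k[:1] in 'cwt'})
ims={n:get_image(n) for n in('scene','wrist')}
cv2.imwrite('pics/s11.png',cv2.resize(ims['scene'][130:265,210:370,::-1],None,fx=4,fy=4,interpolation=2))
cv2.imwrite('pics/w11.png',ims['wrist'][:,:,::-1])
E
```

```text
{'t': np.float64(11.6833), 'tool_pos': array([0.636 , 0.0369, 0.0584]), 'tool_rot': array([-2.5367e+00,  1.8531e+00,  2.0000e-03]), 'contact_force': array([-2.4544, -0.6834,  3.5179]), 'wrist_torque': array([-0.0905,  0.6001,  0.004 ])}
```

View pics/w11.png

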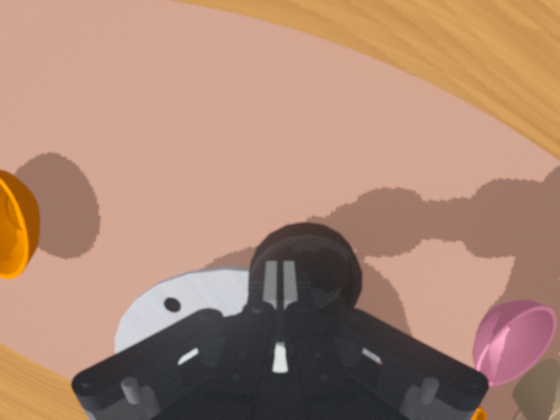

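View pics/s11.png

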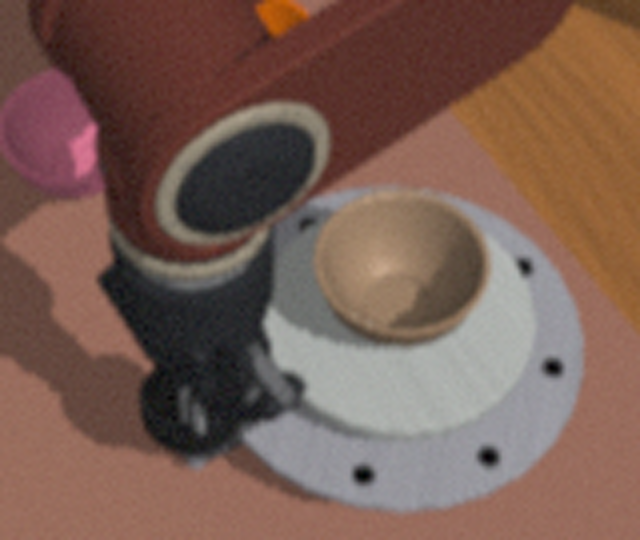

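```bash
python3 - <<'E'
from h import *
o=ctrl.get_obs();print({k:np.round(v,4) for k,v in o.items() if k[:1] in 'cwt'})
for z in(.075,.1,.13):print(z,cast('scene',[282,228],z).round(3))
C=np.array([.5018,.0265])
for z in(.098,.09):
    d=(castw([[305,279]],o,z)-castw([[281.4,277.3]],o,z))[0,:2];p=o['tool_pos'][:2]+d
    print(z,d.round(4),p.round(4),np.rad2deg(np.arctan2(*(p-C)[::-1])),np.hypot(*(p-C)))
im=get_image('side')
cv2.imwrite('pics/d11.png',cv2.resize(im[130:265,200:350,::-1],None,fx=5,fy=4.4,interpolation=2))
E
```

```text
{'t': np.float64(11.7833), 'tool_pos': array([0.6364, 0.0371, 0.0589]), 'tool_rot': array([-2.5362e+00,  1.8522e+00,  6.0000e-04]), 'contact_force': array([-2.6777,  0.4102,  2.4378]), 'wrist_torque': array([0.0078, 0.3943, 0.0179])}
0.075 [[0.585 0.044 0.075]]
0.1 [[0.592 0.056 0.1  ]]
0.13 [[0.602 0.071 0.13 ]]
0.098 [ 0.0024 -0.0107] [0.6388 0.0264] -0.024260512105939314 0.13702360961480475
0.09 [ 0.0025 -0.0113] [0.639  0.0258] -0.29827354749136387 0.1371716612010106
```

View pics/d11.png

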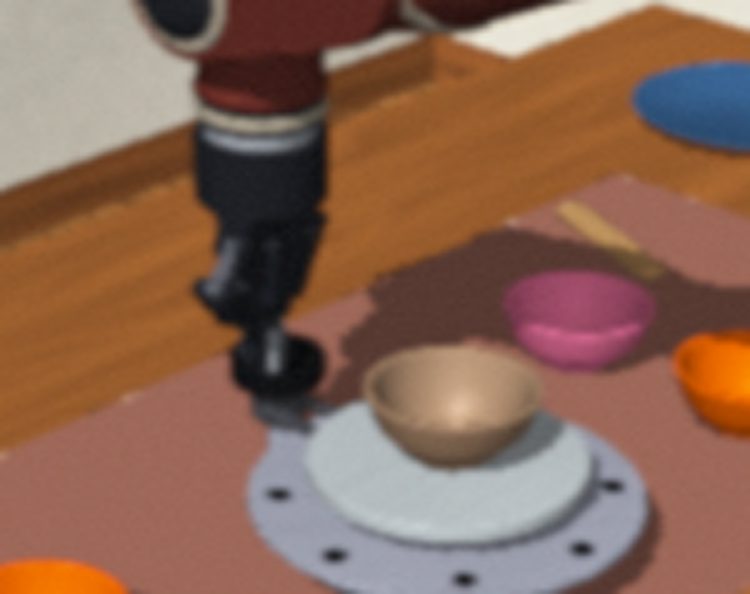

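jog_arm --deltas '[[[0,0,0],[0,0,-0.001],0],[[0,0,0],[-0.001,-0.0002,-0.001],0],[[0,0,0],[-0.002,-0.0005,-0.001],0],[[0,0,0],[-0.002,-0.0005,-0.001],0]]'

```text
t: 12.17
tool_pos: [0.637, 0.0384, 0.0601]
tool_rot: [-2.536, 1.853, -0.002]
contact_force: [-1.7, -0.5, 4.4]
opening: -0.0005
```

```bash
cat > est.py <<'E'
from h import *
import sys
o=ctrl.get_obs();print({k:np.round(v,4) for k,v in o.items() if k[:1] in 'cwt'})
im=get_image('wrist')[:,:,::-1];cv2.imwrite(f'pics/{sys.argv[1]}.png',np.ascontiguousarray(im))
sc=get_image('scene')[:,:,::-1]
a=cv2.resize(im[190:320,210:390],None,fx=4,fy=4,interpolation=2)
cv2.imwrite(f'pics/{sys.argv[1]}c.png',np.clip(a.astype(float)*2,0,255).astype(np.uint8))
cv2.imwrite(f'pics/{sys.argv[1]}s.png',np.clip(cv2.resize(sc[205:265,235:315],None,fx=8,fy=8,interpolation=2).astype(float)*2,0,255).astype(np.uint8))
E
python3 est.py w12
```

```text
{'t': np.float64(12.1667), 'tool_pos': array([0.637 , 0.0384, 0.0601]), 'tool_rot': array([-2.5358e+00,  1.8525e+00, -2.4000e-03]), 'contact_force': array([-1.6808, -0.4886,  4.4109]), 'wrist_torque': array([0.04  , 0.1548, 0.045 ])}
```

View pics/w12c.png

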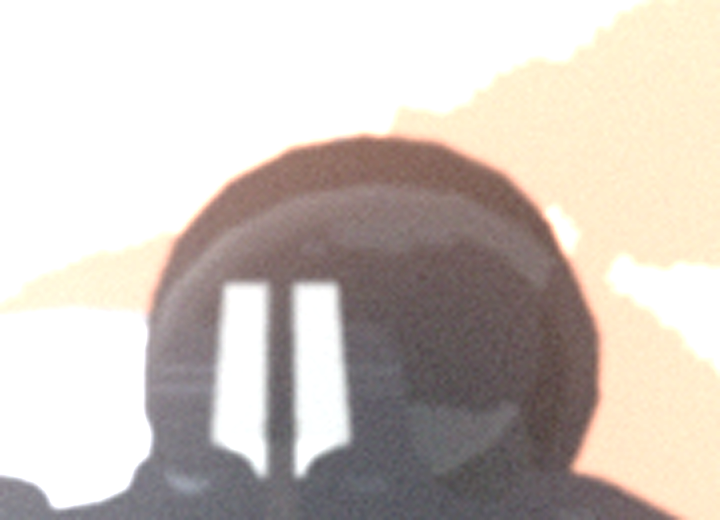

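View pics/w12s.png

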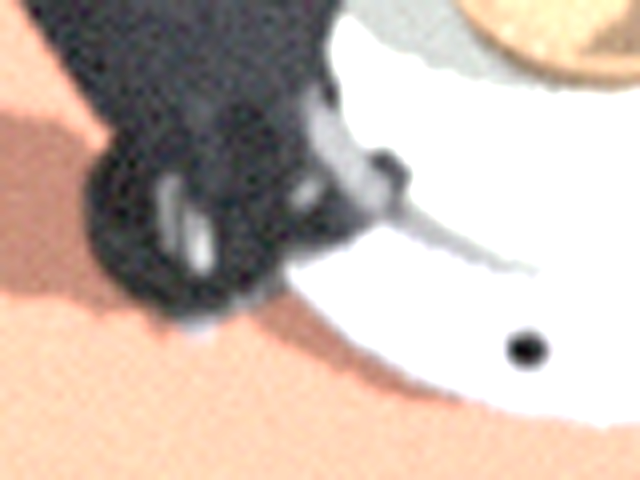

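The upward force stays near 4 N while I raise, so the plunger seems to be rising with the tip. That suggests the pin is entering the hole. I'll raise in small steps.

jog_arm --deltas '[[[0,0,0],[0,0,-0.001],0],[[0,0,0],[0,0,-0.002],0],[[0,0,0],[0,0,-0.002],0]]'

```text
t: 12.52
tool_pos: [0.6365, 0.0383, 0.0614]
tool_rot: [-2.536, 1.853, -0.001]
contact_force: [0.4, 0.3, 3.9]
opening: -0.0001
```

```bash
python3 est.py w13
```

```text
{'t': np.float64(12.5167), 'tool_pos': array([0.6365, 0.0383, 0.0614]), 'tool_rot': array([-2.5360e+00,  1.8531e+00, -9.0000e-04]), 'contact_force': array([0.3955, 0.3284, 3.8633]), 'wrist_torque': array([ 0.1605, -0.0183, -0.0043])}
```

View pics/w13c.png

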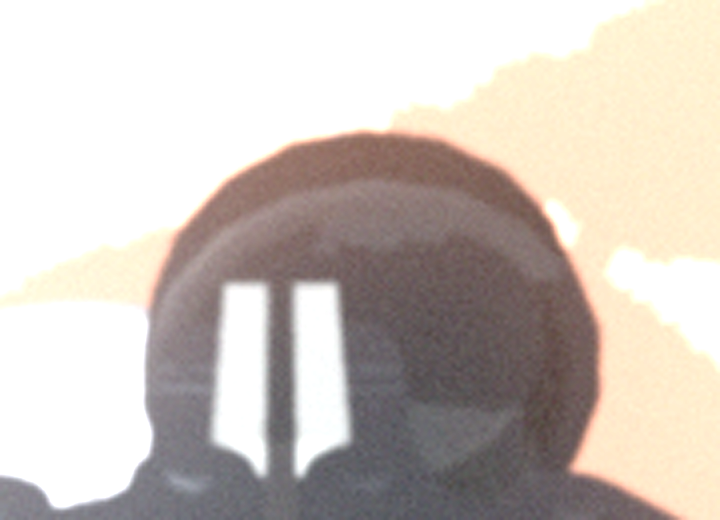

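jog_arm --deltas '[[[0,0,0],[0,0,-0.001],0],[[0,0,0],[0,0,-0.002],0],[[0,0,0],[0,0,-0.002],0]]'

```text
t: 12.87
tool_pos: [0.6362, 0.0383, 0.0631]
tool_rot: [-2.536, 1.853, 0.0]
contact_force: [0.5, 0.5, 2.7]
opening: -0.0
```

jog_arm --deltas '[[[0,0,0],[0,0,-0.001],0],[[0,0,0],[0,0,-0.002],0],[[0,0,0],[0,0,-0.002],0]]'

```text
t: 13.12
tool_pos: [0.6357, 0.0381, 0.0647]
tool_rot: [2.536, -1.853, -0.001]
contact_force: [-0.1, -0.5, 0.8]
opening: -0.0005
```

```bash
python3 est.py w14
```

```text
{'t': np.float64(13.1167), 'tool_pos': array([0.6357, 0.0381, 0.0647]), 'tool_rot': array([ 2.5359e+00, -1.8527e+00, -1.2000e-03]), 'contact_force': array([-0.1082, -0.5023,  0.7549]), 'wrist_torque': array([ 0.0361, -0.0123, -0.0416])}
```

View pics/w14c.png

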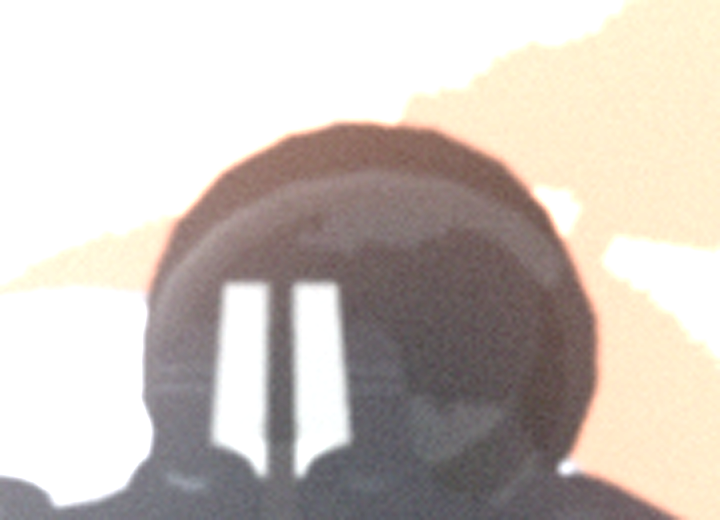

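View pics/w14s.png

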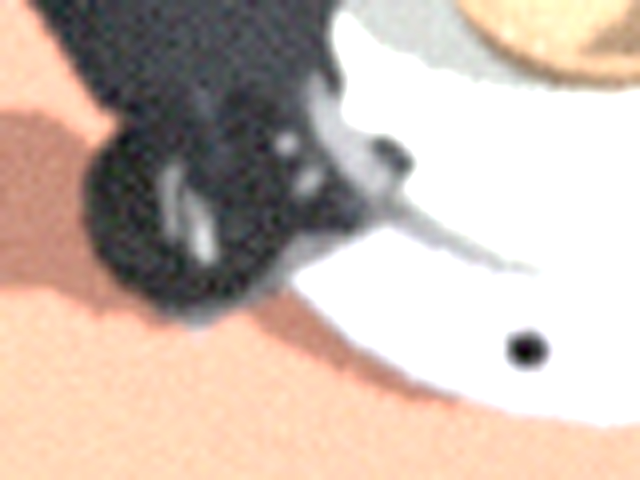

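jog_arm --deltas '[[[0,0,0],[-0.001,-0.0003,0],0],[[0,0,0],[-0.002,-0.0005,0],0],[[0,0,0],[-0.003,-0.0007,0],0],[[0,0,0],[-0.003,-0.0007,0],0]]'

```text
t: 13.55
tool_pos: [0.6357, 0.0414, 0.0649]
tool_rot: [2.536, -1.853, -0.001]
contact_force: [-0.1, -0.1, -0.2]
opening: -0.0003
```

```bash
python3 est.py w15
```

```text
{'t': np.float64(13.55), 'tool_pos': array([0.6357, 0.0414, 0.0649]), 'tool_rot': array([ 2.5365e+00, -1.8530e+00, -5.0000e-04]), 'contact_force': array([-0.0994, -0.1135, -0.2004]), 'wrist_torque': array([-0.0803,  0.0142,  0.0003])}
```

View pics/w15c.png

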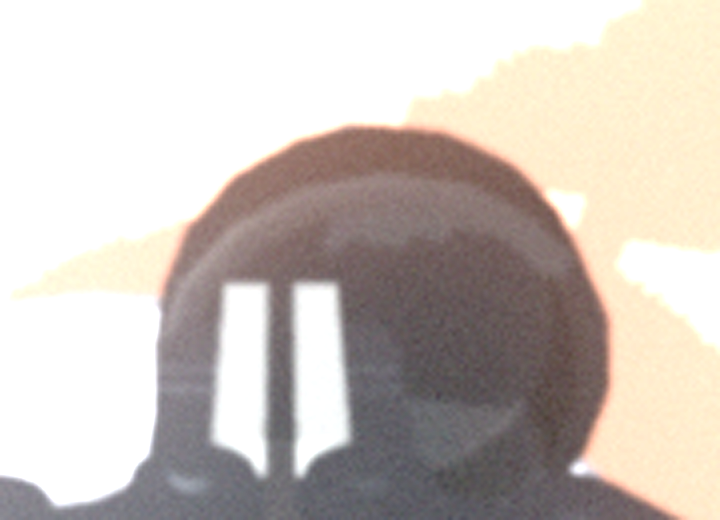

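jog_arm --deltas '[[[0,0,0],[-0.001,-0.0002,0],0],[[0,0,0],[-0.002,-0.0004,0],0],[[0,0,0],[-0.003,-0.0006,0],0],[[0,0,0],[-0.003,-0.0006,0],0]]'

```text
t: 13.98
tool_pos: [0.6353, 0.0446, 0.0649]
tool_rot: [2.537, -1.853, -0.001]
contact_force: [-0.6, -1.3, -0.3]
opening: 0.0001
```

```bash
python3 est.py w16
```

```text
{'t': np.float64(13.9833), 'tool_pos': array([0.6353, 0.0446, 0.0649]), 'tool_rot': array([ 2.5365e+00, -1.8530e+00, -9.0000e-04]), 'contact_force': array([-0.6076, -1.3152, -0.2967]), 'wrist_torque': array([-0.1432,  0.1376, -0.0331])}
```

View pics/w16c.png

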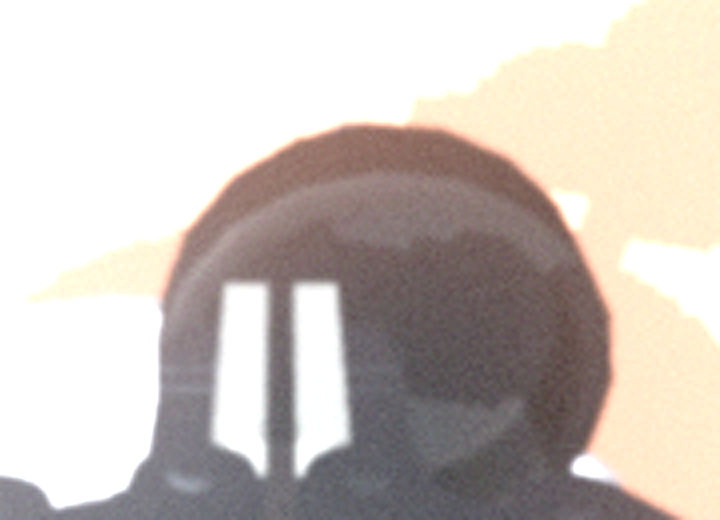

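jog_arm --deltas '[[[0,0,0],[-0.001,-0.0002,0],0],[[0,0,0],[-0.0015,-0.0003,0],0],[[0,0,0],[-0.0015,-0.0003,0],0]]'

```text
t: 14.33
tool_pos: [0.6353, 0.0453, 0.065]
tool_rot: [2.536, -1.853, 0.001]
contact_force: [-1.0, -3.6, -0.4]
opening: -0.0002
```

```bash
python3 est.py w17
```

```text
{'t': np.float64(14.3333), 'tool_pos': array([0.6353, 0.0453, 0.065 ]), 'tool_rot': array([ 2.5357e+00, -1.8527e+00,  8.0000e-04]), 'contact_force': array([-1.0388, -3.5761, -0.4151]), 'wrist_torque': array([-0.6545,  0.1148, -0.0394])}
```

View pics/w17c.png

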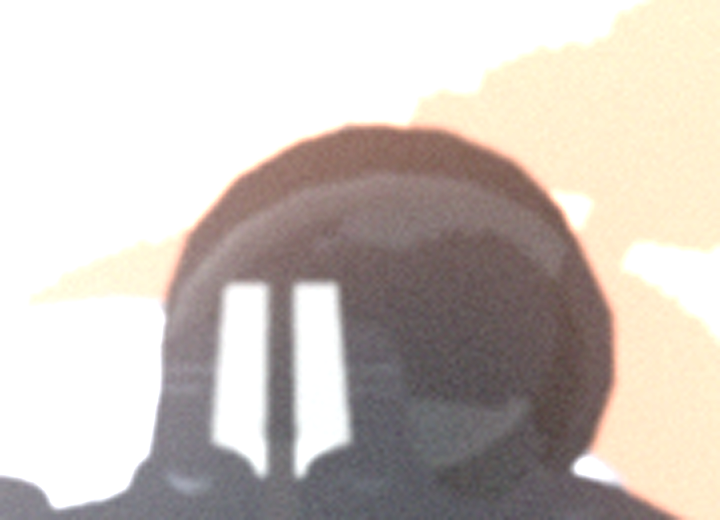

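The tangential force rose to 3.6 N with the cup stopped, well above the roughly 1.1 N that free turning takes, so the pin is locked. Now I back off and lift out.

jog_arm --deltas '[[[0,0,0],[0.004,0.0008,0],0],[[0,0,0],[0.008,0.0016,0],0],[[0,0,0],[0.008,0.0016,-0.01],0],[[0,0,0],[0.008,0.0016,-0.03],0],[[0,0,0],[0.008,0.0016,-0.06],0],[[0,0,0],[0.008,0.0016,-0.09],0],[[0,0,0],[0.008,0.0016,-0.12],0],[[0,0,0],[0.008,0.0016,-0.15],0],[[0,0,0],[0.008,0.0016,-0.15],0]]'

```text
t: 15.18
tool_pos: [0.6404, 0.038, 0.2253]
tool_rot: [-2.53, 1.848, -0.019]
contact_force: [1.7, 0.5, 1.3]
opening: 0.0003
```

jog_arm --deltas '[[[0,0,0],[0.02,0.01,-0.02],0],[[0,0,0],[0.04,0.02,-0.04],0],[[0,0,0],[0.07,0.03,-0.06],0],[[0,0,0],[0.1,0.04,-0.06],0],[[0,0,0],[0.13,0.05,-0.06],0],[[0,0,0],[0.16,0.06,-0.06],0],[[0,0,0],[0.19,0.07,-0.06],0],[[0,0,0],[0.22,0.08,-0.06],0],[[0,0,0],[0.25,0.09,-0.06],0],[[0,0,0],[0.25,0.09,-0.06],0],[[0,0,0],[0.25,0.09,-0.06],0]]'

```text
t: 16.1
tool_pos: [0.6265, -0.229, 0.2756]
tool_rot: [-2.533, 1.856, -0.001]
contact_force: [0.0, 1.0, 0.1]
opening: 0.0002
```

```bash
python3 - <<'E'
from h import *
o=ctrl.get_obs();print({k:np.round(v,4) for k,v in o.items() if k[:1] in 'cwt'})
ims={n:get_image(n)[:,:,::-1] for n in('scene','side','wrist')}
for n in ims:cv2.imwrite(f'pics/{n}20.png',ims[n])
cv2.imwrite('pics/s20c.png',cv2.resize(ims['scene'][150:265,225:365],None,fx=5,fy=5,interpolation=2))
c=ims['scene'][185:250,232:285];k,l,s,ce=cv2.connectedComponentsWithStats((c.max(2)<60).astype(np.uint8))
for i in range(1,k):
    if s[i,4]>50:
        p=ce[i]+[232,185];P=cast('scene',p,.093)[0]
        d=P[:2]-[.5018,.0265];print(p,s[i],P,np.rad2deg(np.arctan2(d[1],d[0])),np.hypot(*d))
d=cast('scene',[252.6,193.8],.093)[0][:2]-[.5018,.0265];print('start',np.rad2deg(np.arctan2(d[1],d[0])),np.hypot(*d))
E
```

```text
{'t': np.float64(16.1), 'tool_pos': array([ 0.6265, -0.229 ,  0.2756]), 'tool_rot': array([-2.5335e+00,  1.8559e+00, -5.0000e-04]), 'contact_force': array([0.0179, 1.0318, 0.1151]), 'wrist_torque': array([-0.0163, -0.0115,  0.0153])}
[259.31768953 232.08483755] [ 14  34  28  27 554] [0.63805772 0.03642112 0.093     ] 4.1644369009119435 0.1366184300493195
start -40.723212476948675 0.13280576454272675
```

View pics/s20c.png

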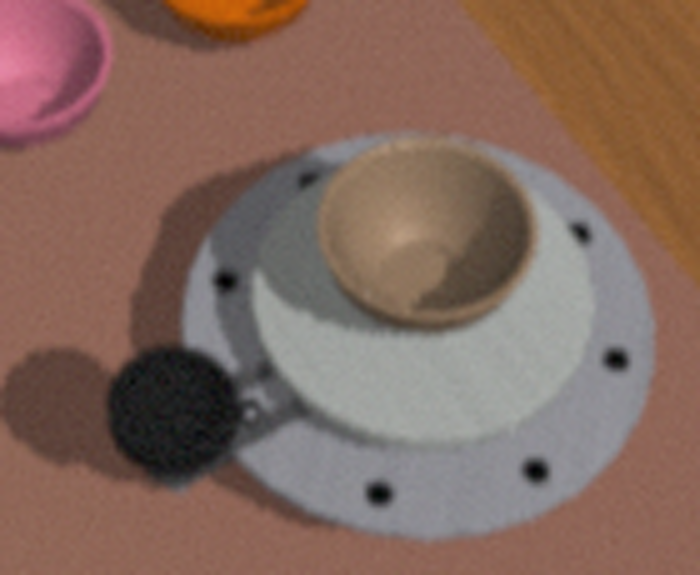

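View pics/side20.png

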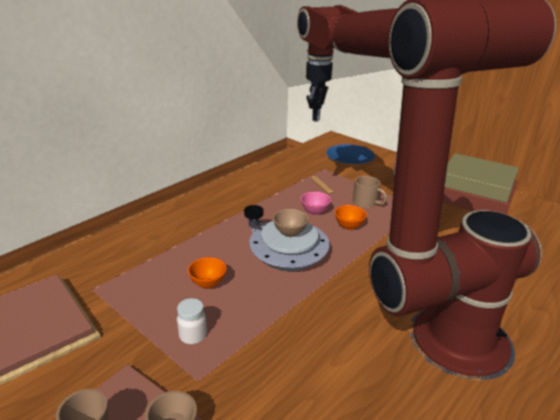

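View pics/scene20.png

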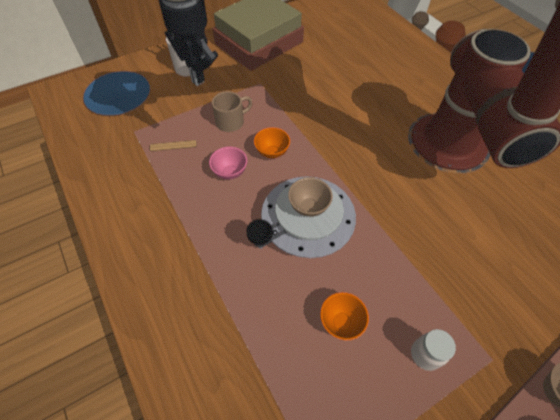

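```bash
python3 - <<'E'
from h import *
C=np.array([.5018,.0265])
def mk(n,f,x0,y0,w,h):
    c=cv2.imread(f)[y0:y0+h,x0:x0+w];k,l,s,ce=cv2.connectedComponentsWithStats((c.max(2)<60).astype(np.uint8));i=1+np.argmax(s[1:,4]);return ce[i]+[x0,y0]
for n,a,b in(('scene',(235,175,40,35),(240,215,38,32)),('side',(270,192,30,20),(240,200,28,22))):
    for z in(0,-.004,-.008):
        P=[np.r_[C+.135*np.array([np.cos(t),np.sin(t)]),.093] for t in np.deg2rad([-43.37,1.63])];P[1][2]+=z
        print(n,z,'expected shift',(proj(n,P[1])-proj(n,P[0])).round(1),'seen',(mk(n,f'pics/{n}20.png',*b)-mk(n,f'pics/{n}0.png',*a)).round(1))
o=ctrl.get_obs();print(o['t'],np.abs(o['dq']).max())
E
```

```text
scene 0 expected shift [[ 6.2 38.2]] seen [ 6.7 38.3]
scene -0.004 expected shift [[ 6.3 39.1]] seen [ 6.7 38.3]
scene -0.008 expected shift [[ 6.3 40. ]] seen [ 6.7 38.3]
side 0 expected shift [[-31.1   7.5]] seen [-30.9   9.5]
side -0.004 expected shift [[-31.1   8.7]] seen [-30.9   9.5]
side -0.008 expected shift [[-31.1   9.9]] seen [-30.9   9.5]
16.25 0.00960632444495568
```

```bash
python3 - <<'E'
from h import *
a=cv2.imread('pics/side0.png')[185:235,260:310];b=cv2.imread('pics/side20.png')[190:240,229:279]
cv2.imwrite('pics/cmp.png',np.clip(cv2.resize(np.hstack([a,b]),None,fx=8,fy=8,interpolation=2)*1.0,0,255).astype(np.uint8))
for c,y in((a,185),(b,190)):
    m=(c.max(2)<60);k,l,s,ce=cv2.connectedComponentsWithStats(m.astype(np.uint8));i=1+np.argmax(s[1:,4]);print(s[i],s[i,1]+y)
    g=c.max(2).astype(float);x=int(ce[i][0]);print(g[:24,x-1:x+2].mean(1).round())
E
```

```text
[ 16  13  18  12 173] 198
[134. 132. 132. 133. 136. 138. 140. 139. 140. 140. 138. 125.  80.  34.
  18.  17.  17.  18.  16.  16.  16.  18.  19.  48.]
[ 15  15  19  21 252] 205
[141. 142. 145. 147. 148. 147. 143. 141. 140. 141. 140. 138. 139. 132.
 106.  59.  24.  19.  19.  19.  19.  18.  18.  17.]
```

View pics/cmp.png

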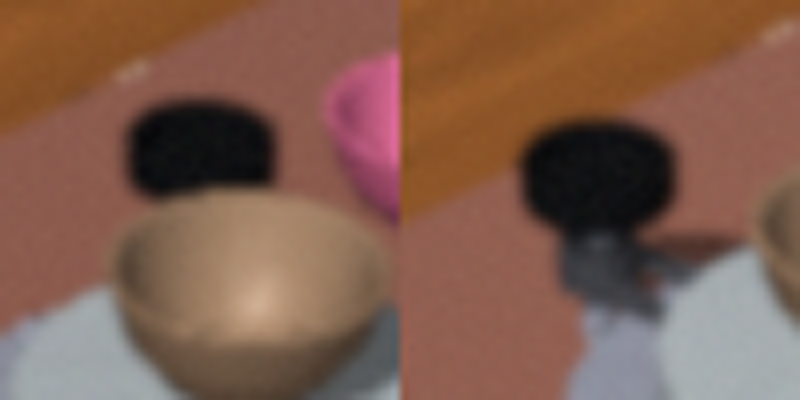

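```bash
python3 -c "
from station import job
print(job.finish_job())"
```

```text
the job is handed in; nothing more can be done
None
```

I pressed the cup down about 11–12 mm and turned the wheel counter-clockwise with the fingertip in the cup. The plunger sprang home in the very next hole and the wheel is locked there. I handed the job in at about 16 s; `finish_job` gave no verdict.

**Checks that agreed**
- **Turn:** the cup has gone round 44.9° as measured in the scene camera.
- **Pin:** the start hole now shows open, and the next hole shows the pin in it.
- **Plunger height:** the top edge of the cup in the side view moved 7.5 px, which is what a plunger fully home predicts. The scene view agrees.
- **Lock:** a final gentle push gave 3.6 N with the cup stopped, against about 1.1 N for free turning.
- **Surroundings:** the bowl stands in place to within a pixel or so. The mug, jar and rib look unmoved by eye. The arm ended clear, with its TCP 0.276 m up.

**Checks that disagreed**
- **Reach:** floor contact came with the reported TCP about 27 mm lower than expected. The closed fingers seem shorter than stated, so I went by felt force instead.
- **Force:** with the plunger pressed, the force read about 1.5 N below the stated spring force.
- **Cup centre:** a first side-view check of the cup's centre suggested it might sit a few millimetres low. The bowl partly hid the cup in the starting picture, so I used the top edge instead.
- **Pin entry:** the pin seated earlier than I expected, with the tip still holding the plunger partly down, so it came fully home as I raised the finger. The cup also moved about 2° during the pushes I made to test the lock, before it stopped, which is about the pin's play in the hole.

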